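# Sort the stray bearings and ready the sprung tweezers at their marked gap

### The arm

A 6-joint arm with a two-finger parallel gripper is mounted at the origin on the work surface. World frame = base frame: x ahead of the robot, y to its left, z up, the work surface at z = 0. Lengths are in mm, angles in rad, forces in N, time in s.
With the tool pointing down it reaches from about 325 to 875 mm from the base axis. Payload 4.4 kg.
Tool frame: the origin (TCP) lies where the fingers leave the gripper's body, on its centre line; the fingertips stand arm.tcp_to_tips ahead of it and the grasp point (between the pads) lies 54 mm ahead of it (arm.tcp_to_tips is the distance from the TCP to the fingertips, in mm); z points along the fingers, y is the line along which they close (so a half turn about z gives the same grasp; the last joint's range is limited). The gripper opens to 85 mm and grips with 20 to 120 N. Pads are 22 mm wide; open, the fingers measure 114 mm over their backs; the gripper's body (76 mm by 85 mm) begins 54 mm behind the grasp point. The pads swing forward as they close: fully open they stand 13 mm farther back than shut.
Start: joints at [1.026, 0.207, 1.542, -0, 1.393, -0.15], TCP at [220.638, 530.987, 303.882] pointing down, gripper open.
Joint ranges: [-2.73, 2.73], [-0.86, 2.22], [0.23, 2.46], [-1.11, 4.25], [0.08, 2.63], [-2.82, 2.82]. Speed limits (rad/s): [2.79, 2.79, 3.14, 3.14, 3.14, 3.14].

### API

Orientations are given as a rotation vector (axis times angle).
In Python, from bench import arm gives the robot as it stands.
- The arm moves only by the tool send_rows, never from a script. Its argument "plan" is a list of rows, each a list of 3 entries, a list of its own where there are three numbers: the shift along the tool's x, y, z as a fraction of full scale, then the turn, a rotation vector about the tool's x, y, z as a fraction of full scale, then the closure, from 0 (fully open) to 1 (shut). In form: [[[tx, ty, tz], [rx, ry, rz], claw], ...]. A call has 1 to 10 rows; each row shifts and turns the commanded pose from where the row before left it, along the tool's axes as they then stand; what a row does not reach is not made up. Full scale, the value 1, is 4 cm for a shift and 0.08 rad for a turn. A row lasts 1/12 s, in which the tool goes at most 41.7 mm and 7.16 degrees, less where a joint would pass 70% of its speed; a pose out of reach is approached as far as the arm can. A call with a number of a shift or a turn outside -1 to 1 is refused whole. A call with a gripper value outside its range is refused whole. The fingers move at their own pace and stop on an object; "squeeze" is the grip in N (left out, the last holds). Time passes only in rows, so rows that do not move let the fingers close. It gives the time, the measured TCP pose, the force, the opening and the grip force at its end, in the units of the state.
- arm.sense(): the state, without advancing time (a new reading comes with each control period).
- arm.camera(name): name is "scene" or "top" or "wrist"; returns a dict with "pixels" (384x512x3 uint8, red, green, blue), "K" (3x3 intrinsics, pixels), "eye" and "orientation" of the camera in the world. Camera axes: x right, y up, looking along -z (the intrinsics and any distortion apply to the point x, -y, -z); pixel columns grow to the right and rows downward; lengths in mm; the calibration is good to about 2 mm. A picture is of the moment at which its call begins. There is no depth.
- arm.hand_in(): hands the job in; it is judged then, once.
The state is a dict: "time_s": time; "joint_positions": joint angles; "qd": joint speeds; "joint_torque": joint torques, N m; "eef_pos": TCP position; "ee_rot": TCP orientation; "contact_force": force on the tool from outside, world axes, zero at the start; "ft_torque": the same for the moment, N m; "finger_gap": finger opening in mm; "grasp_force": force on a finger pad.
Only numpy, scipy, OpenCV 4.12 (cv2) and the standard library are available. Lean on these libraries where they do the work, as an engineer would, in place of code of your own. Each camera call takes 0.05 s, during which the arm holds its last target. There are 200 camera calls.

### The job

Put the two stray bearings back with their own size: the large one flat and in line on the empty half of the strip of large bearings, the small one likewise on the strip of small bearings. Then pick up the sprung tweezers by their grips and squeeze them until the pointer stands between the two marks on their gauge strip, and finish while still holding them steady at that gap, level and more than 5 cm above the cabinet top, with the tips over the strip of small bearings. Leave the yo-yo, the puller and the hex driver where they are.

Things in the scene. Friction and masses are not known exactly. Their poses are not given: they have to be found in the camera images.
- bearing_large_mid (a point): Centre of the large stray bearing: a flat steel ring-shaped bearing with a white ceramic face, 26 mm outer diameter, 8 mm thick, lying flat on the cabinet top, loose. z is its axis (up).
- bearing_small_mid (a point): Centre of the small stray bearing: same look, 19 mm outer diameter, 6 mm thick, lying flat on the cabinet top, loose. z is its axis (up).
- strip_large: Fixed black rubber strip, 130 mm long (its x), 40 wide, 8 thick; origin at the centre of its underside, on the cabinet top. Two 26 mm bearings (8 thick) are fixed on its centre line at x = +20 and +48 mm, an end stop 16 mm high at +67 mm. The negative-x half is empty: a stray bearing goes there on the centre line, centre between x = -52 and -8, lying on the strip.
- strip_small: The same strip for the small bearings: 130 x 40 x 8 mm, origin at the centre of its underside, x along it. Two 19 mm bearings (6 mm thick) are fixed on its centre line at x = +20 and +48 mm, end stop 16 mm high at x = +67 mm; the half at negative x is empty. The two strips may swap places.
- tweezers_grip (a point): Grip point of the loose sprung steel tweezers (160 mm long, 60 g), lying so that they are squeezed sideways: midway between the two ribbed grey grips as at the marked gap, 10 mm above the underside. x to the tips, y the squeezing line, z up. Grips: 34 mm long, centred at x = 0, 20 mm high; outer faces at y = -16 mm and, on the sprung leaf, +27 mm relaxed, +16 mm at the mark.
- tweezers_tips (a point): Midway between the tweezers' tips at the marked gap: 60 mm along x from the grip point, same height and axes. Tip gap 37 mm relaxed, 19 mm at the mark. A gauge strip lies across their top 20 mm behind this point (24 mm above the underside at most) with two raised black marks; the pointer on the sprung leaf stands between them at the right gap. The spine lies 152 mm behind this point.
- tweezer_leaf (a joint): Squeeze of the sprung leaf, rad: 0 relaxed, 0.12 pointer midway between the marks, 0.10 and 0.14 at one mark or the other, 0.20 the stop. Width over the grips 43 mm at 0, 32 mm at 0.12 (faces parallel there); hinge 90 mm behind the grip point, so 0.01 rad is 0.9 mm of grip width, 1.5 mm of tip gap. Spring force at the grips 1.5 N at 0, 7.5 N at 0.12.
- yoyo: Silver metal yo-yo, 56 mm diameter, 41 mm high, lying on its flat side; origin under its centre. Leave alone.
- puller: Black plastic bearing puller standing upright, 24 mm foot, 63 mm high, T handle 46 mm wide; origin under its centre. Leave alone.
- hex_driver: Hex driver with a wooden handle, 165 mm long, 25 mm thick, lying along its x; origin under its middle. Leave alone.

How it is judged:
By the outcome, as a careful person would: the job done as asked, in the order asked, and still so for the second after the job is handed in, while the arm keeps its last pose, push and grip.
It also fails if it takes over 64 s, if anything falls off the work surface, if the arm or the gripper's body presses on something with over 40 N, if the wrist force passes 120 N, or if a joint passes its speed limit or range.

## Working session

There is one attempt and no reset: what is moved stays moved. The work goes in short steps, Python scripts to look and compute and a tool call to move; the robot and the scene stay as the last step left them, time stands still between calls to the robot, and variables do not carry over. Pictures are saved under pics/ and viewed, at most 10 in all, crops included, and the job is handed in when it is done.

Besides the shell and the picture viewer there is one more tool, called after "Emit:" as a command line: name --argument value ..., lists and objects as JSON in quotes. send_rows: Moves the arm, as the interface text tells. Shift numbers are shares of 4 cm and turn numbers shares of 0.08 rad, none past 1 either way. Its arguments: {"type":"object","properties":{"plan":{"type":"array","items":{"type":"array"}},"squeeze":{"type":"number"}},"required":["plan"]}

```bash
mkdir -p pics
python3 - <<'E'
from bench import arm
import cv2,numpy as np
print(arm.tcp_to_tips, arm.sense())
for n in("top","scene"):
    c=arm.camera(n); cv2.imwrite(f"pics/{n}0.png",cv2.resize(c["pixels"][:,:,::-1],(800,600),interpolation=cv2.INTER_CUBIC)); np.savez(f"{n}0.npz",**{k:c[k] for k in("pixels","K","eye","orientation")})
    print(n,{k:c[k] for k in c if k!="pixels"})
E
```

```text
72.6 {'time_s': 0.0, 'joint_positions': array([ 1.02648702e+00,  2.07452362e-01,  1.54296416e+00, -1.75624941e-07,
        1.39350179e+00, -1.50525497e-01]), 'qd': array([ 0.00085154,  0.00143521,  0.00109989, -0.00047484,  0.00086306,
        0.00062683]), 'joint_torque': array([-8.63584755e-04, -3.83035862e+01, -2.91593564e+01, -1.65205633e-04,
        1.05984180e-02, -7.44540813e-06]), 'eef_pos': array([220.33130713, 530.46662666, 302.70235412]), 'ee_rot': array([-0.6144101 , -3.08011677,  0.00343411]), 'contact_force': array([-0.2242064 ,  0.24045099,  0.19570267]), 'ft_torque': array([-0.01321487,  0.03143801, -0.01201263]), 'grasp_force': 0.0, 'finger_gap': 85.33872292484239}
top {'K': array([[422.9871884 ,   0.        , 258.87108546],
       [  0.        , 422.9871884 , 191.043591  ],
       [  0.        ,   0.        ,   1.        ]]), 'eye': array([ 477.85551372,   57.79817023, 1014.87490174]), 'orientation': array([ 0.04100127, -0.05246074, -1.55403197])}
scene {'K': array([[452.80601065,   0.        , 256.38019851],
       [  0.        , 452.80601065, 188.10793022],
       [  0.        ,   0.        ,   1.        ]]), 'eye': array([1244.29690822,  583.79771727,  729.27829639]), 'orientation': array([0.51020108, 1.01520726, 2.02570155])}
```

View pics/top0.png

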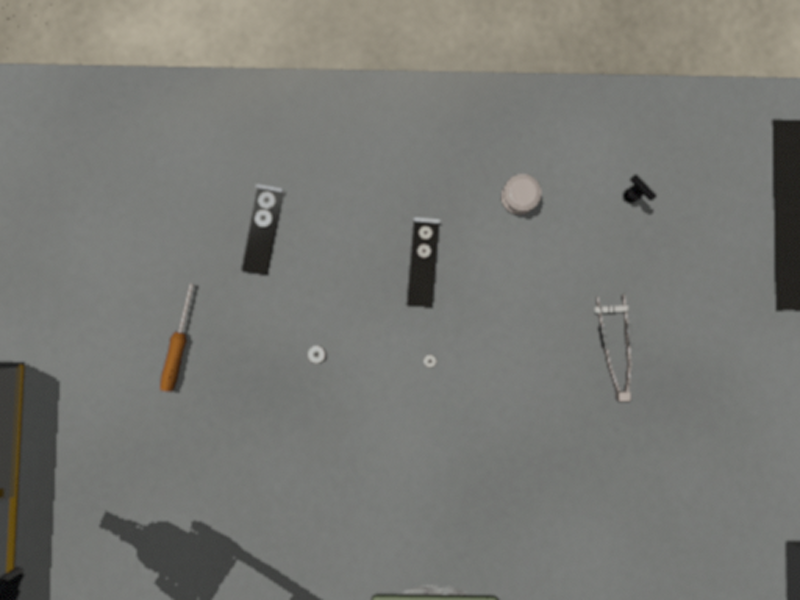

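View pics/scene0.png

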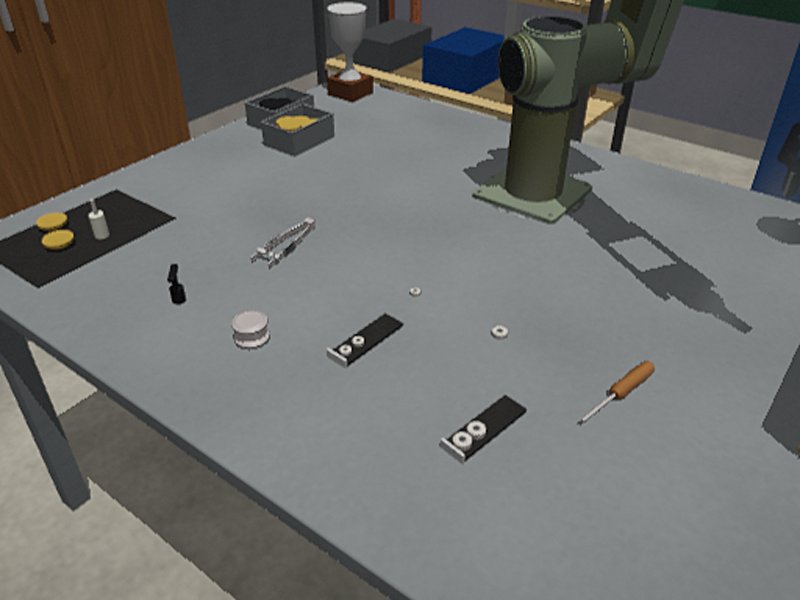

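The top view shows the large strip at (262,230), the small strip at (424,262), the large stray at (316,354) and the small stray at (430,361). The tweezers' spine is at (624,396) and their gauge at (611,309), with the tips pointing away from the base. The scene view agrees with this.

```bash
cat > h.py <<'E'
import cv2,numpy as np
from scipy.spatial.transform import Rotation as R
def ray(c,uv,z):
    uv=np.asarray(uv,float).reshape(-1,2);K=c["K"]
    d=np.c_[(uv[:,0]-K[0,2])/K[0,0],-(uv[:,1]-K[1,2])/K[1,1],-np.ones(len(uv))]
    d=R.from_rotvec(c["orientation"]).apply(d);e=c["eye"]
    return e+d*((z-e[2])/d[:,2])[:,None]
def proj(c,p):
    q=R.from_rotvec(c["orientation"]).inv().apply(np.atleast_2d(p)-c["eye"]);K=c["K"]
    return np.c_[K[0,0]*q[:,0]/-q[:,2]+K[0,2],-K[1,1]*q[:,1]/-q[:,2]+K[1,2]]
def blobs(mask,lo,hi):
    cs,_=cv2.findContours(mask.astype(np.uint8),cv2.RETR_EXTERNAL,cv2.CHAIN_APPROX_NONE)
    return [k for k in cs if lo<=cv2.contourArea(k)<=hi]
def mid(k):
    m=cv2.moments(k);return m["m10"]/m["m00"],m["m01"]/m["m00"]
E
python3 - <<'E'
from h import *
c=dict(np.load("top0.npz"));s=dict(np.load("scene0.npz"))
g=c["pixels"].astype(int);v=g.mean(2);sat=g.max(2)-g.min(2)
np.set_printoptions(precision=1,suppress=True)
print("bright")
for k in blobs((v>135)&(np.arange(384)[:,None]>60),15,900):
    m=mid(k);p=ray(c,[m],7)[0];(_,r)=cv2.minEnclosingCircle(k);print(np.array(m),p,"diam",2*r*1007/423, "area",cv2.contourArea(k))
print("dark")
for k in blobs((v<50),200,3000):
    r=cv2.minAreaRect(k);b=ray(c,cv2.boxPoints(r),8);print(np.array(r[0]),ray(c,[r[0]],8)[0],np.linalg.norm(b[1]-b[0]),np.linalg.norm(b[2]-b[1]));print(b[:,:2].tolist())
g=s["pixels"].astype(int);v=g.mean(2)
print("scene bright")
for k in blobs((v>130)&(np.arange(384)[:,None]>120),10,900):
    m=mid(k);print(np.array(m),ray(s,[m],7)[0],cv2.contourArea(k))
E
```

```text
bright
[399.5 253.3] [ 395.7 -284.9    7. ] diam 18.692954645089223 area 33.0
[274.7 230.6] [444.6  11.9   7. ] diam 19.784300513301336 area 43.5
[201.8 226.3] [452.2 184.9   7. ] diam 27.361625766077786 area 86.5
[391.9 196.8] [ 529.5 -267.2    7. ] diam 52.58997128083069 area 65.5
[118.3 196. ] [520.7 385.1   7. ] diam 71.61702557376654 area 28.0
[271. 160.] [613.1  23.    7. ] diam 17.167331906356992 area 34.0
[272.  148.4] [641.3  21.    7. ] diam 17.695666322189584 area 33.5
[272.9 140.2] [661.2  19.2   7. ] diam 38.38673478886309 area 28.0
[169.  133.5] [673.  269.1   7. ] diam 51.993886780795194 area 150.0
[171.6 119.6] [707.  263.6   7. ] diam 41.096256846795406 area 23.5
[333.  122.6] [ 706.5 -125.4    7. ] diam 60.84901792106899 area 389.0
dark
[  7.5 373. ] [106.6 625.9   8. ] 34.61060445653775 45.25059171050096
[[128.98292344702503, 644.3730179014672], [129.44616070113221, 609.7655136272015], [84.25253714466146, 607.495614954029], [83.80268940401618, 642.0091435200791]]
[507.5 365. ] [ 140.2 -536.9    8. ] 16.48185974758381 82.3515495299964
[[181.3751440155716, -529.41230
[... 512 characters left out ...]
854732], [661.9120502163178, 247.49521271619227], [571.7851494738312, 262.80624445962206]]
[503. 137.] [ 678.4 -536.2    8. ] 292.573716941353 39.13756361813133
[[533.0678621760077, -514.3357219215103], [825.5975626516959, -519.4105799966806], [826.3266613126996, -558.5413517895522], [533.6978950903996, -552.800340316091]]
scene bright
[500.4 320.6] [525.  631.8   7. ] 15.0
[509.  319.4] [511.9 644.2   7. ] 12.5
[ 38.6 243.9] [ 940.2 -266.     7. ] 764.5
[410.5 161.8] [ 95.5 281.    7. ] 411.5
[ 36.4 151.8] [ 720.6 -630.     7. ] 99.0
[ 61.  137.2] [ 625.8 -646.8    7. ] 21.5
[357.3 133.1] [38.1 81.9  7. ] 11.5
[314.8 125.4] [ 76.7 -53.    7. ] 13.0
[ 30.1 134.8] [ 675.9 -737.4    7. ] 665.5
```

The sizes check out: 27 and 20 mm diameters against 26 and 19, and 28 mm between the fixed bearings. First I move above the large stray.

Emit:
send_rows --plan '[[[-0.75,-0.5,0.27],[0,0,0],0],[[-0.75,-0.5,0.27],[0,0,0],0],[[-0.75,-0.5,0.27],[0,0,0],0],[[-0.75,-0.5,0.27],[0,0,0],0],[[-0.75,-0.5,0.27],[0,0,0],0],[[-0.75,-0.5,0.27],[0,0,0],0],[[-0.75,-0.5,0.27],[0,0,0],0],[[-0.75,-0.5,0.27],[0,0,0],0],[[-0.75,-0.5,0.27],[0,0,0],0],[[-0.75,-0.5,0.27],[0,0,0],0]]' --squeeze 30

```text
time_s: 0.93
eef_pos: [421.2, 229.5, 195.1]
ee_rot: [-0.614, -3.081, 0.0]
contact_force: [1.3, 0.4, -0.7]
finger_gap: 85.3
grasp_force: 0.0
```

```bash
cat >> h.py <<'E'
def go(arm,x,y,z,yaw):
    "tool-frame shift/turn in scale units to get TCP to x,y,z pointing down, closing line at world angle yaw (mod pi); turn applied AFTER the shift"
    s=arm.sense();Rn=R.from_rotvec(s["ee_rot"]);d=Rn.inv().apply(np.array([x,y,z])-s["eef_pos"])/40
    b=None
    for a in(yaw,yaw+np.pi):
        yv=np.array([np.cos(a),np.sin(a),0]);zv=np.array([0,0,-1.]);M=np.c_[np.cross(yv,zv),yv,zv]
        t=(Rn.inv()*R.from_matrix(M)).as_rotvec()
        if b is None or np.linalg.norm(t)<np.linalg.norm(b):b=t
    print("pos",s["eef_pos"].round(1),"t",round(s["time_s"],2),"gap",round(s["finger_gap"],1),"f",round(s["grasp_force"],1),s["contact_force"].round(1),"SHIFT",d.round(2),"TURN",(b/.08).round(2),"q6",s["joint_positions"][5].round(2))
E
python3 - <<'E'
from bench import arm
from h import *
go(arm,452.2,184.9,180,1.405)
E
```

```text
pos [421.2 229.5 195.1] t 0.93 gap 85.3 f 0.0 [ 1.3  0.4 -0.7] SHIFT [-1.14 -0.73  0.38] TURN [-0.   -0.   -2.85] q6 -0.86
```

Emit:
send_rows --plan '[[[-0.57,-0.36,0.19],[0,0,0],0],[[-0.57,-0.36,0.19],[0,0,0],0],[[0,0,0],[0,0,-0.95],0],[[0,0,0],[0,0,-0.95],0],[[0,0,0],[0,0,-0.95],0],[[0,0,0],[0,0,0],0]]'

```text
time_s: 1.43
eef_pos: [451.7, 186.6, 180.1]
ee_rot: [-0.259, -3.13, 0.001]
contact_force: [0.3, 0.3, -0.4]
finger_gap: 85.2
grasp_force: 0.0
```

Run:
```python
from bench import arm
from h import *
go(arm,452.2,184.9,85,1.405)
c=arm.camera("wrist");print(c["K"],c["eye"],c["orientation"]);print(proj(c,[[452.2,184.9,8]]))
cv2.imwrite("pics/w1.png",c["pixels"][:,:,::-1])
```

```text
pos [451.7 186.6 180.1] t 1.43 gap 85.2 f 0.0 [ 0.3  0.3 -0.4] SHIFT [-0.02 -0.04  2.38] TURN [-0.01 -0.02  0.  ] q6 -1.19
[[324.95408576   0.         249.00364523]
 [  0.         324.95408576 188.01644556]
 [  0.           0.           1.        ]] [382.88839699 198.13752157 251.30732023] [-0.22793155 -0.19194092  1.39507921]
[[247.18170625 190.616314  ]]
```

View pics/w1.png

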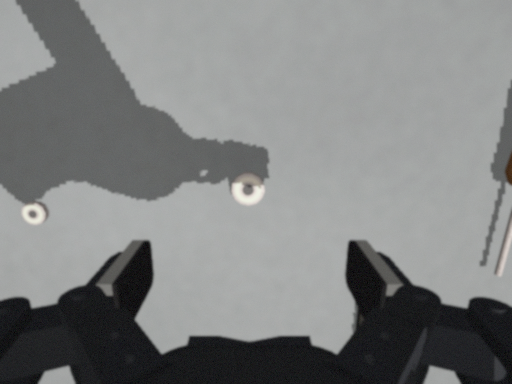

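The wrist view shows the large stray at (248,189), against a predicted (247,190.6), centred between the fingers. I'll check how far the open tips reach before descending.

Run:
```python
from bench import arm
from h import *
c=arm.camera("wrist")
for z in(100,107,114,120,127):
    p=ray(c,[[150,241],[349,241]],z);print(z,np.linalg.norm(p[1]-p[0]).round(1),p.mean(0).round(1))
```

```text
100 101.0 [452.5 186.8 100. ]
107 96.3 [449.2 187.3 107. ]
114 91.6 [446.  187.9 114. ]
120 87.6 [443.3 188.4 120. ]
127 83.0 [440.  188.9 127. ]
```

Emit:
send_rows --plan '[[[0,0,1],[0,0,0],0.3],[[0,0,0.8],[0,0,0],0.5],[[0,0,0],[0,0,0],0.5],[[0,0,0],[0,0,0],0.5],[[0,0,0],[0,0,0],0.5]]'

```text
time_s: 1.95
eef_pos: [452.8, 187.4, 109.8]
ee_rot: [0.261, 3.129, 0.001]
contact_force: [1.2, 0.5, 0.9]
finger_gap: 42.8
grasp_force: 0.0
```

Run:
```python
from bench import arm
from h import *
go(arm,452.2,184.9,76,1.405)
c=arm.camera("wrist");cv2.imwrite("pics/w2.png",c["pixels"][:,:,::-1])
```

```text
pos [452.8 187.4 109.8] t 1.95 gap 42.8 f 0.0 [1.2 0.5 0.9] SHIFT [ 0.   -0.07  0.85] TURN [ 0.01  0.02 -0.  ] q6 -1.19
```

View pics/w2.png

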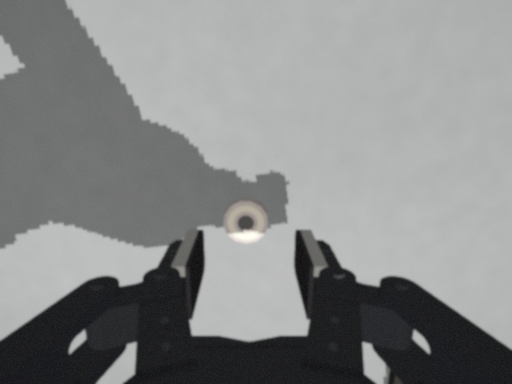

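The bearing at (246,220) sits between the half-closed fingers, which are centred at column 249. Descend and grip.

Emit:
send_rows --plan '[[[0,-0.05,0.4],[0,0,0],0.5],[[0,0,0.4],[0,0,0],0.5],[[0,0,0.07],[0,0,0],0.5],[[0,0,0],[0,0,0],0.5],[[0,0,0],[0,0,0],0.8],[[0,0,0],[0,0,0],0.9],[[0,0,0],[0,0,0],0.9],[[0,0,0],[0,0,0],0.9]]' --squeeze 30

```text
time_s: 2.67
eef_pos: [453.0, 185.5, 75.6]
ee_rot: [0.26, 3.128, 0.002]
contact_force: [-2.0, 0.1, 7.4]
finger_gap: 23.8
grasp_force: 29.4
```

Run:
```python
from bench import arm
from h import *
go(arm,609.9,279.7,140,1.405)
```

```text
pos [453.  185.5  75.6] t 2.67 gap 23.8 f 29.4 [-2.   0.1  7.4] SHIFT [-3.48  2.97 -1.59] TURN [ 0.02  0.04 -0.  ] q6 -1.19
```

Emit:
send_rows --plan '[[[0,0,-0.5],[0,0,0],0.9],[[0,0,-1],[0,0,0],0.9],[[0,0,0],[0,0,0],0.9],[[0,0,0],[0,0,0],0.9]]'

```text
time_s: 3.0
eef_pos: [454.1, 185.7, 137.1]
ee_rot: [0.259, 3.124, 0.003]
contact_force: [0.2, 0.3, 0.1]
finger_gap: 23.9
grasp_force: 29.5
```

Run:
```python
from bench import arm
from h import *
go(arm,609.9,279.7,140,1.405)
c=arm.camera("wrist");a=c["pixels"][:,:,::-1][170:330,160:340];a=cv2.resize(a,None,fx=2.5,fy=2.5)
s=arm.camera("scene");u=proj(s,arm.sense()["eef_pos"]-[0,0,60])[0].astype(int);b=s["pixels"][:,:,::-1][u[1]-40:u[1]+40,u[0]-35:u[0]+35];b=cv2.resize(b,None,fx=5,fy=5)
print(u);cv2.imwrite("pics/w3.png",np.hstack([a,b]))
```

```text
pos [454.1 185.7 137.1] t 3.0 gap 23.9 f 29.5 [0.2 0.3 0.1] SHIFT [-3.45  2.96 -0.04] TURN [0.03 0.09 0.  ] q6 -1.19
[321 189]
```

View pics/w3.png

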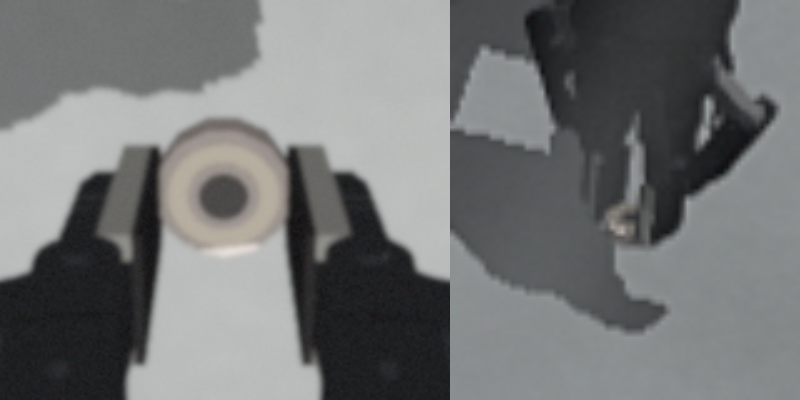

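The large bearing is held flat and centred between the pads. Now I carry it over the large strip.

Emit:
send_rows --plan '[[[-0.5,0.43,0],[0,0,0],0.9],[[-0.7,0.6,0],[0,0,0],0.9],[[-0.7,0.6,0],[0,0,0],0.9],[[-0.7,0.6,0],[0,0,0],0.9],[[-0.5,0.43,0],[0,0.05,0],0.9],[[-0.35,0.3,0],[0.03,0.04,0],0.9],[[0,0,0],[0,0,0],0.9],[[0,0,0],[0,0,0],0.9]]'

```text
time_s: 3.77
eef_pos: [606.4, 279.0, 131.5]
ee_rot: [-0.259, -3.12, 0.005]
contact_force: [-0.2, -0.7, -0.4]
finger_gap: 23.9
grasp_force: 29.5
```

Run:
```python
from bench import arm
from h import *
go(arm,609.9,279.7,140,1.405)
s=arm.sense();c=arm.camera("wrist");a=c["pixels"][:,:,::-1]
zt=s["eef_pos"][2]-75.6+8
g=a.astype(int);v=g.mean(2)
for k in blobs((v>110)&(np.abs(np.arange(512)-249)<60)[None],100,20000):
    m=mid(k);print(np.array(m),cv2.boundingRect(k),ray(c,[m],zt)[0].round(1))
print(ray(c,[[248.8,248]],zt))
print("targets",proj(c,[[609.9,279.7,8],[659.2,271.4,16],[686.8,266.8,16],[575.4,285.4,8]]).round(0))
cv2.imwrite("pics/w4.png",a)
```

```text
pos [606.4 279.  131.5] t 3.77 gap 23.9 f 29.5 [-0.2 -0.7 -0.4] SHIFT [-0.08  0.03 -0.21] TURN [-0.05 -0.13  0.01] q6 -1.1
[215.1994382  325.30992509] (210, 312, 11, 24) [643.2 255.1  63.9]
[281.97177727 324.25629291] (277, 307, 12, 29) [648.  288.3  63.9]
[249.18236554 276.70789007] (224, 218, 51, 125) [619.  276.5  63.9]
[[604.18012118 278.82178155  63.90978039]]
targets [[252. 217.]
 [252. 293.]
 [252. 330.]
 [252. 163.]]
```

View pics/w4.png

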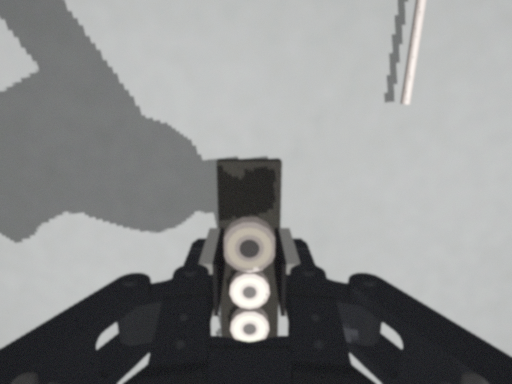

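The strip's near end is at row 160 (cols 217–281), with fixed bearings at (250,291) and (250,328). The held bearing at (249,247) is therefore in line, at strip x of about −36. Lower it.

Emit:
send_rows --plan '[[[0,0,0.4],[-0.05,-0.13,0],0.9],[[0,0,0.4],[0,0,0],0.9],[[0,0,0.2],[0,0,0],0.9],[[0,0,0.05],[0,0,0],0.9],[[0,0,0],[0,0,0],0.9],[[0,0,0],[0,0,0],0.9]]'

```text
time_s: 4.32
eef_pos: [607.2, 279.0, 92.3]
ee_rot: [0.26, 3.127, 0.002]
contact_force: [1.1, -0.0, -1.5]
finger_gap: 23.4
grasp_force: 29.5
```

Run:
```python
from bench import arm
from h import *
go(arm,606.5,279,84,1.405)
```

```text
pos [607.2 279.   92.3] t 4.32 gap 23.4 f 29.5 [ 1.1 -0.  -1.5] SHIFT [ 0.02 -0.    0.21] TURN [ 0.02  0.04 -0.  ] q6 -1.1
```

Emit:
send_rows --plan '[[[0,0,0.15],[0,0,0],0.9],[[0,0,0.05],[0,0,0],0.9],[[0,0,0],[0,0,0],0.9],[[0,0,0],[0,0,0],0.9]]'

```text
time_s: 4.65
eef_pos: [607.4, 279.2, 84.0]
ee_rot: [0.26, 3.127, 0.002]
contact_force: [-0.7, -0.8, 0.3]
finger_gap: 23.5
grasp_force: 29.5
```

Emit:
send_rows --plan '[[[0,0,0.03],[0,0,0],0.9],[[0,0,0],[0,0,0],0.9],[[0,0,0],[0,0,0],0.9]]'

```text
time_s: 4.9
eef_pos: [607.5, 279.2, 83.7]
ee_rot: [0.26, 3.127, 0.002]
contact_force: [-0.6, -1.3, 4.9]
finger_gap: 23.6
grasp_force: 30.1
```

Emit:
send_rows --plan '[[[0,0,0],[0,0,0],0.6],[[0,0,0],[0,0,0],0.55],[[0,0,0],[0,0,0],0.5],[[0,0,-0.4],[0,0,0],0.5],[[0,0,-1],[0,0,0],0.3],[[0,0,-0.6],[0,0,0],0.3],[[0,0,0],[0,0,0],0.3]]'

```text
time_s: 5.48
eef_pos: [611.0, 280.4, 169.8]
ee_rot: [0.259, 3.116, 0.01]
contact_force: [0.5, 0.2, 0.9]
finger_gap: 59.6
grasp_force: 0.0
```

Run:
```python
from bench import arm
from h import *
go(arm,444.6,11.9,150,1.503)
c=arm.camera("wrist");g=c["pixels"].astype(int);v=g.mean(2);cv2.imwrite("pics/w5.png",g[:,:,::-1])
for k in blobs((g.min(2)>120)&(np.abs(np.arange(512)-249)<45)[None],100,20000):
    m=mid(k);print(np.array(m).round(1),cv2.boundingRect(k),ray(c,[m],16)[0].round(1))
```

```text
pos [611.  280.4 169.8] t 5.48 gap 59.6 f 0.0 [0.5 0.2 0.9] SHIFT [ 3.   -7.31  0.4 ] TURN [ 0.08  0.19 -1.22] q6 -1.1
[245.2 187.2] (228, 170, 36, 35) [606.1 279.5  16. ][ WARN:0@0.736] global loadsave.cpp:1063 imwrite_ Unsupported depth image for selected encoder is fallbacked to CV_8U.
```

View pics/w5.png

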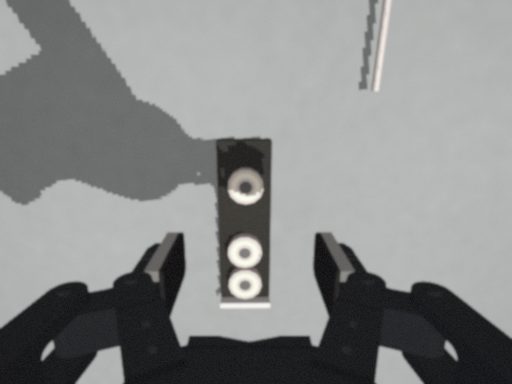

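The large bearing sits flat at (245,187), in line with the fixed ones at (244,251) and (244,284). Next is the small stray.

Emit:
send_rows --plan '[[[0.3,-0.73,0],[0,0,0],0.3],[[0.3,-0.73,0],[0,0,0],0.3],[[0.3,-0.73,0],[0,0,0],0.4],[[0.3,-0.73,0],[0,0,0],0.4],[[0.3,-0.73,0],[0,0,0],0.5],[[0.3,-0.73,0],[0,0,0],0.5],[[0.3,-0.73,0.1],[0,0,0],0.5],[[0.3,-0.73,0.1],[0,0,0],0.5],[[0.3,-0.73,0.1],[0,0,0],0.5],[[0.3,-0.73,0.1],[0,0,0],0.5]]'

```text
time_s: 6.37
eef_pos: [438.6, 10.0, 144.4]
ee_rot: [0.259, 3.13, 0.002]
contact_force: [-0.1, -0.7, -0.2]
finger_gap: 43.0
grasp_force: 0.0
```

Emit:
send_rows --plan '[[[0,0,0],[0.08,0.19,-0.61],0.5],[[0,0,0],[0,0,-0.61],0.5],[[0,0,0],[0,0,0],0.5],[[0,0,0],[0,0,0],0.5]]'

```text
time_s: 6.7
eef_pos: [439.9, 10.9, 144.9]
ee_rot: [-0.109, -3.126, 0.005]
contact_force: [-0.0, -0.1, -0.3]
finger_gap: 43.1
grasp_force: 0.0
```

```bash
cat >> h.py <<'E'
def look(arm,z,name=None,lo=60,w=60):
    c=arm.camera("wrist");g=c["pixels"]
    if name:cv2.imwrite(name,g[:,:,::-1])
    for k in blobs((g.min(2)>120)&(np.abs(np.arange(512)-249)<w)[None]&(np.arange(384)<330)[:,None],lo,4000):
        m=mid(k);print(np.array(m).round(1),cv2.boundingRect(k),ray(c,[m],z)[0].round(1))
    return c
E
python3 - <<'E'
from bench import arm
from h import *
go(arm,444.6,11.9,100,1.503)
c=look(arm,6);print(c["pixels"][200:260:10,249].mean(1), proj(c,[[444.6,11.9,6]]))
g=c["pixels"].astype(float);s=g.min(2)-cv2.medianBlur(g.min(2).astype(np.uint8),5);
gg=cv2.GaussianBlur(c["pixels"],(5,5),1);h=cv2.HoughCircles(cv2.cvtColor(gg,cv2.COLOR_RGB2GRAY),cv2.HOUGH_GRADIENT,1,30,param1=100,param2=15,minRadius=9,maxRadius=24);print(h)
E
```

```text
pos [439.9  10.9 144.9] t 6.7 gap 43.1 f 0.0 [-0.  -0.1 -0.3] SHIFT [-0.13  0.04  1.12] TURN [-0.05 -0.18 -0.02] q6 -1.67
[149.66666667 163.         242.         182.         183.
 182.66666667] [[251.8306245  212.14686046]]
[[[252.5 211.5  11.6]
  [405.5 352.5  23.4]
  [ 92.5 352.5  23.4]]]
```

The small stray is at (252.5,211.5), within a pixel of the prediction. Descend in two steps.

Emit:
send_rows --plan '[[[-0.13,0.04,0.3],[-0.05,-0.18,-0.02],0.5],[[0,0,0.6],[0,0,0],0.55],[[0,0,0.5],[0,0,0],0.55],[[0,0,0.2],[0,0,0],0.55],[[0,0,0],[0,0,0],0.55],[[0,0,0],[0,0,0],0.55]]'

```text
time_s: 7.25
eef_pos: [445.6, 12.4, 81.5]
ee_rot: [0.104, 3.139, 0.0]
contact_force: [0.5, -0.7, 0.3]
finger_gap: 38.3
grasp_force: 0.0
```

Run:
```python
from bench import arm
from h import *
go(arm,444.6,11.9,75,1.503)
c=arm.camera("wrist");gg=cv2.GaussianBlur(c["pixels"],(5,5),1);h=cv2.HoughCircles(cv2.cvtColor(gg,cv2.COLOR_RGB2GRAY),cv2.HOUGH_GRADIENT,1,30,param1=100,param2=15,minRadius=11,maxRadius=26);print(h,proj(c,[[444.6,11.9,6]]))
```

```text
pos [445.6  12.4  81.5] t 7.25 gap 38.3 f 0.0 [ 0.5 -0.7  0.3] SHIFT [ 0.03 -0.01  0.16] TURN [0.   0.01 0.02] q6 -1.67
[[[249.5 239.5  17.2]
  [ 99.5 352.5  25.4]
  [400.5 350.5  23.2]]] [[247.9859343  241.56629502]]
```

Emit:
send_rows --plan '[[[0,0,0.16],[0,0,0],0.55],[[0,0,0],[0,0,0],0.6],[[0,0,0],[0,0,0],0.7],[[0,0,0],[0,0,0],0.85],[[0,0,0],[0,0,0],0.95],[[0,0,0],[0,0,0],0.95],[[0,0,0],[0,0,0],0.95]]'

```text
time_s: 7.88
eef_pos: [446.2, 12.0, 75.8]
ee_rot: [0.105, 3.137, -0.0]
contact_force: [-0.2, -0.7, 4.9]
finger_gap: 15.8
grasp_force: 29.5
```

Emit:
send_rows --plan '[[[0,0,-0.5],[0,0,0],0.95],[[0,0,-1],[0,0,0],0.95],[[0,0,0],[0,0,0],0.95],[[0,0,0],[0,0,0],0.95]]'

```text
time_s: 8.22
eef_pos: [447.7, 11.8, 137.6]
ee_rot: [0.104, 3.131, -0.001]
contact_force: [0.3, -0.5, 0.0]
finger_gap: 15.5
grasp_force: 29.3
```

Run:
```python
from bench import arm
from h import *
go(arm,563.4,26.3,137,1.503)
```

```text
pos [447.7  11.8 137.6] t 8.22 gap 15.5 f 29.3 [ 0.3 -0.5  0. ] SHIFT [-2.86  0.56  0.04] TURN [-0.01  0.1   0.02] q6 -1.67
```

Emit:
send_rows --plan '[[[-0.4,0.08,0],[0,0,0],0.95],[[-0.6,0.12,0],[0,0,0],0.95],[[-0.6,0.12,0],[0,0,0],0.95],[[-0.6,0.12,0],[0,0,0],0.95],[[-0.4,0.08,0],[0,0,0],0.95],[[-0.26,0.04,0],[0,0,0],0.95],[[0,0,0],[0,0,0],0.95],[[0,0,0],[0,0,0],0.95]]'

```text
time_s: 8.88
eef_pos: [560.4, 26.9, 133.9]
ee_rot: [-0.104, -3.139, -0.0]
contact_force: [-0.3, 0.5, -0.7]
finger_gap: 15.8
grasp_force: 29.3
```

Run:
```python
from bench import arm
from h import *
go(arm,563.4,26.3,137,1.503)
c=look(arm,14,"pics/w6.png")
print(proj(c,[[528.5,28.7,8],[613.1,23,14],[641.3,21,14]]))
```

```text
pos [560.4  26.9 133.9] t 8.88 gap 15.8 f 29.3 [-0.3  0.5 -0.7] SHIFT [-0.08 -0.01 -0.08] TURN [ 0.   -0.01  0.02] q6 -1.61
[250.1 319.1] (236, 308, 29, 22) [638.1  22.3  14. ]
[250.3 284.2] (236, 271, 30, 27) [610.9  24.3  14. ]
[249.  242.8] (233, 224, 33, 38) [580.8  25.5  14. ]
[202.2 225.1] (190, 201, 30, 66) [566.7  -3.2  14. ]
[[248.48320043 160.53106881]
 [248.53802625 287.23668154]
 [248.41426614 323.18178708]]
```

View pics/w6.png

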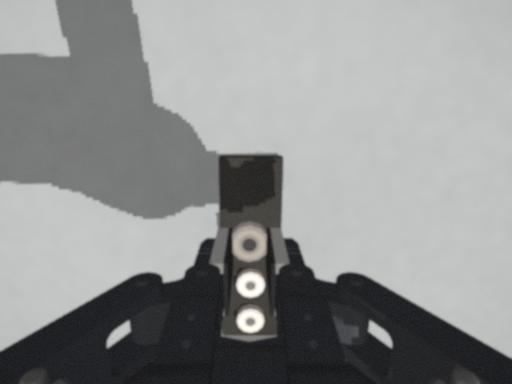

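The held small bearing at (249,243) is in line with the fixed ones at (250,284) and (250,319). Lower it.

Emit:
send_rows --plan '[[[0,0,0.4],[0,0,0],0.95],[[0,0,0.5],[0,0,0],0.95],[[0,0,0.25],[0,0,0],0.95],[[0,0,0.05],[0,0,0],0.95],[[0,0,0],[0,0,0],0.95],[[0,0,0],[0,0,0],0.95]]'

```text
time_s: 9.43
eef_pos: [561.4, 26.8, 87.9]
ee_rot: [0.105, 3.138, -0.0]
contact_force: [0.8, 0.5, -0.5]
finger_gap: 15.3
grasp_force: 29.3
```

Emit:
send_rows --plan '[[[0,0,0.1],[0,0,0],0.95],[[0,0,0.02],[0,0,0],0.95],[[0,0,0],[0,0,0],0.95],[[0,0,0],[0,0,0],0.95]]'

```text
time_s: 9.77
eef_pos: [562.4, 26.7, 83.9]
ee_rot: [0.104, 3.136, -0.0]
contact_force: [-0.5, 0.5, 4.5]
finger_gap: 15.8
grasp_force: 29.9
```

Contact at the expected height (83.9). Release and rise.

Emit:
send_rows --plan '[[[0,0,0],[0,0,0],0.72],[[0,0,0],[0,0,0],0.65],[[0,0,0],[0,0,0],0.55],[[0,0,-0.4],[0,0,0],0.5],[[0,0,-1],[0,0,0],0.3],[[0,0,-0.8],[0,0,0],0.3],[[0,0,0],[0,0,0],0.3],[[0,0,0],[0,0,0],0.3]]'

```text
time_s: 10.43
eef_pos: [563.0, 26.7, 173.4]
ee_rot: [0.104, 3.132, -0.001]
contact_force: [-0.4, -0.5, -0.2]
finger_gap: 59.9
grasp_force: 0.0
```

Run:
```python
from bench import arm
from h import *
go(arm,470,-280,180,1.5)
look(arm,14)
t=arm.camera("top");g=t["pixels"]
np.savez("top1.npz",**{k:t[k] for k in("pixels","K","eye","orientation")})
print(proj(t,[[460,-270,15]]))
c=dict(np.load("top0.npz"));a=c["pixels"][180:265,360:430,::-1];cv2.imwrite("pics/t1.png",cv2.resize(a,None,fx=7,fy=7,interpolation=cv2.INTER_CUBIC))
```

```text
pos [563.   26.7 173.4] t 10.43 gap 59.9 f 0.0 [-0.4 -0.5 -0.2] SHIFT [ 1.81 -7.8  -0.18] TURN [-0.    0.1   0.05] q6 -1.61
[250.1 281.9] (238, 271, 25, 23) [638.   22.4  14. ]
[250.3 250.5] (238, 239, 26, 24) [610.2  24.4  14. ]
[249.2 187.9] (236, 175, 27, 26) [559.4  27.   14. ]
[[394.18979591 226.0700249 ]]
```

View pics/t1.png

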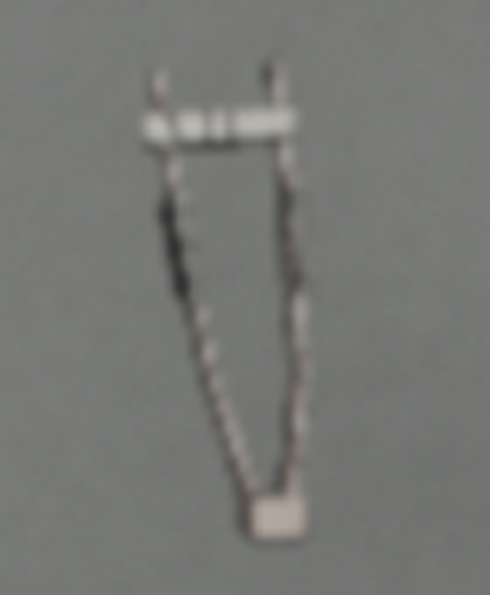

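The small bearing lies at (559,27), strip x ≈ −31 and within about 1 mm of the line. The tweezers crop shows the spine at (278,518), the gauge at (220,125), and the dark grips at (175,245) for the leaf and (293,240) for the fixed leg.

Run:
```python
from bench import arm
from h import *
c=dict(np.load("top0.npz"))
f=lambda u,v,z:ray(c,[[360+(u+.5)/7-.5,180+(v+.5)/7-.5]],z)[0]
S=f(278,518,20);G=f(220,125,24);L=f(173,245,18);Rr=f(293,240,18)
print(S,G,np.linalg.norm(S-G),L,Rr,np.linalg.norm(L-Rr))
a,b=f(297,285,20),f(287,190,20);d=b-a;th=np.arctan2(d[1],d[0]);print("th",th)
x=np.array([np.cos(th),np.sin(th)]);y=np.array([-x[1],x[0]])
print("grip from spine",S[:2]+92*x, "grips mid->y=0", (L+Rr)[:2]/2-5.5*y)
g=S[:2]+92*x
go(arm,*g,180,np.pi/2+th)
```

```text
[ 396.07038852 -280.12540801   20.        ] [ 527.16078342 -259.74014522   24.        ] 132.726224138941 [ 486.72300465 -245.68331751   18.        ] [ 489.05704021 -286.2263893    18.        ] 40.6102005941063
th 0.10140609412747266
grip from spine [ 487.59776672 -270.8120284 ] grips mid->y=0 [ 488.44680056 -271.42659884]
pos [560.5  26.9 169.9] t 10.53 gap 59.9 f 0.0 [-1.2  0.  -1.2] SHIFT [ 1.32 -7.55 -0.25] TURN [ 0.   0.  -2.1] q6 -1.61
```

Spine to gauge measures 132.7 mm (132 expected), and the grip estimates agree within 1 mm. Move over the tweezers.

Emit:
send_rows --plan '[[[0.13,-0.6,-0.05],[0,0,0],0.1],[[0.13,-0.75,-0.05],[0,0,0],0],[[0.13,-0.75,-0.03],[0,0,0],0],[[0.13,-0.75,-0.03],[0,0,0],0],[[0.13,-0.75,-0.03],[0,0,0],0],[[0.13,-0.75,-0.03],[0,0,0],0],[[0.13,-0.75,0],[0,0,0],0],[[0.13,-0.75,0],[0,0,0],0],[[0.13,-0.75,0],[0,0,0],0],[[0.13,-0.75,0],[0,0,0],0]]'

```text
time_s: 11.37
eef_pos: [488.0, -263.6, 177.0]
ee_rot: [-0.105, -3.138, -0.004]
contact_force: [1.0, -0.3, -0.1]
finger_gap: 85.2
grasp_force: 0.0
```

Emit:
send_rows --plan '[[[0,-0.2,0],[0,0,-0.7],0],[[0,0,0],[0,0,-0.7],0],[[0,0,0],[0,0,-0.7],0],[[0,0,0],[0,0,0],0],[[0,0,0],[0,0,0],0]]'

```text
time_s: 11.78
eef_pos: [488.2, -270.4, 177.5]
ee_rot: [0.157, -3.137, -0.004]
contact_force: [-0.5, 0.1, -0.2]
finger_gap: 85.6
grasp_force: 0.0
```

Run:
```python
from bench import arm
from h import *
go(arm,488,-271,150,np.pi/2+.101)
c=arm.camera("wrist");np.savez("w7.npz",**{k:c[k] for k in("pixels","K","eye","orientation")})
print(proj(c,[[488,-271,20],[396,-280,20],[527,-260,24]]))
cv2.imwrite("pics/w7.png",cv2.resize(c["pixels"][60:350,100:400,::-1],None,fx=2,fy=2,interpolation=cv2.INTER_CUBIC))
```

```text
pos [ 488.2 -270.4  177.5] t 11.78 gap 85.6 f 0.0 [-0.5  0.1 -0.2] SHIFT [ 0.01 -0.02  0.69] TURN [ 0.03 -0.01 -0.02] q6 -2.33
[[247.54860313 194.69300747]
 [247.56248765  60.26520251]
 [256.98312585 246.6779446 ]]
```

View pics/w7.png

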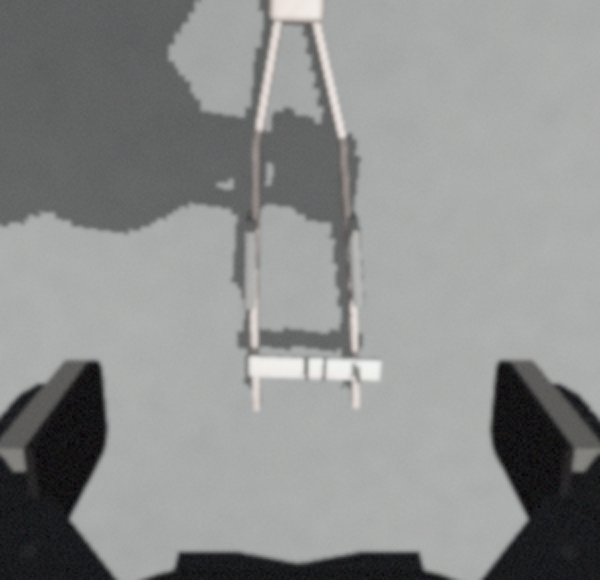

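The tweezers lie parallel to the tool. The fixed grip's outer face is at col 246 and the leaf's at 361 (43 mm → 2.67 px/mm). The gauge is at row 368, with marks at cols 307 and 325 and the relaxed pointer at about 357. The grips span rows 225–305. The tool's midline at col 299 is y ≈ +4 and suits the grasp, so I descend.

Emit:
send_rows --plan '[[[0,0,0.4],[0.03,0,-0.02],0.3],[[0,0,0.8],[0,0,0],0.3],[[0,0,0.8],[0,0,0],0.3],[[0,0,0.4],[0,0,0],0.3],[[0,0,0],[0,0,0],0.3],[[0,0,0],[0,0,0],0.3]]' --squeeze 20

```text
time_s: 12.33
eef_pos: [488.7, -270.3, 82.1]
ee_rot: [0.162, -3.137, 0.001]
contact_force: [-0.1, -0.1, -0.3]
finger_gap: 60.1
grasp_force: 0.0
```

Run:
```python
from bench import arm
from h import *
go(arm,488,-270.4,77.5,np.pi/2+.101)
```

```text
pos [ 488.7 -270.3   82.1] t 12.33 gap 60.1 f 0.0 [-0.1 -0.1 -0.3] SHIFT [ 0.02 -0.    0.12] TURN [-0.   -0.    0.02] q6 -2.33
```

Emit:
send_rows --plan '[[[0,0,0.1],[0,0,0],0.3],[[0,0,0],[0,0,0],0.42],[[0,0,0],[0,0,0],0.48],[[0,0,0],[0,0,0],0.52],[[0,0,0],[0,0,0],0.56],[[0,0,0],[0,0,0],0.59],[[0,0,0],[0,0,0],0.6],[[0,0,0],[0,0,0],0.6]]'

```text
time_s: 13.0
eef_pos: [490.8, -272.6, 81.7]
ee_rot: [-0.161, 3.132, -0.009]
contact_force: [-0.3, 0.8, 6.5]
finger_gap: 34.1
grasp_force: 7.3
```

```bash
cat >> h.py <<'E'
def gauge(arm,yaw,save):
    c=arm.camera("wrist");cv2.imwrite(save,c["pixels"][:,:,::-1]);s=arm.sense()
    v=c["pixels"].min(2).astype(int)
    # gauge bar: brightest wide row band in front of the pads
    w=(v>190)[:,170:340];cs=blobs(w,60,5000)
    for k in cs:print("blob",cv2.boundingRect(k),np.array(mid(k)).round(1)+[170,0])
    return c,v
E
python3 - <<'E'
from bench import arm
from h import *
go(arm,488,-270.4,150,np.pi/2+.101)
c,v=gauge(arm,0,"pics/w8.png")
x=np.array([np.cos(.101),np.sin(.101),0]);print("gauge bar expected",proj(c,np.array([488,-271,24])+40*x))
E
```

```text
pos [ 490.8 -272.6   81.7] t 13.0 gap 34.1 f 7.3 [-0.3  0.8  6.5] SHIFT [ 0.06  0.05 -1.71] TURN [-0.08  0.06  0.02] q6 -2.33
blob (108, 317, 24, 18) [289.4 325.1]
blob (56, 300, 38, 13) [244.5 306.6]
blob (29, 299, 77, 41) [235.  324.8]
blob (104, 273, 19, 41) [281.4 296.6]
blob (44, 259, 10, 48) [219.7 286.6]
blob (55, 240, 41, 48) [243.8 263.5]
blob (49, 103, 11, 35) [224.  122.3]
blob (57, 49, 41, 126) [247.9 117.8]
gauge bar expected [[253.48887447 331.88178924]]
```

Emit:
send_rows --plan '[[[0,0,-0.1],[0,0,0],0.61],[[0,0,-0.2],[0,0,0],0.62],[[0,0,-0.4],[0,0,0],0.62],[[0,0,-0.6],[0,0,0],0.62],[[0,0,-0.4],[0,0,0],0.62],[[0,0,0],[0,0,0],0.62],[[0,0,0],[0,0,0],0.62]]'

```text
time_s: 13.63
eef_pos: [489.9, -271.5, 148.7]
ee_rot: [-0.162, 3.133, -0.007]
contact_force: [-0.3, 0.0, -0.7]
finger_gap: 32.4
grasp_force: 6.7
```

Run:
```python
from bench import arm
from h import *
go(arm,533,25,180,1.503)
c,v=gauge(arm,0,"pics/w9.png")
np.savez("w9.npz",v=v)
r=v[290:350:3,195:305:2]
for i,q in enumerate(r):print(290+3*i,"".join(" .:-=+*#%@"[min(9,a*10//256)] for a in q))
```

```text
pos [ 489.9 -271.5  148.7] t 13.63 gap 32.4 f 6.7 [-0.3  0.  -0.7] SHIFT [-1.84  7.26 -0.81] TURN [-0.05  0.06  2.14] q6 -2.33
blob (111, 316, 19, 17) [289.8 324.4]
blob (97, 316, 11, 16) [271.1 322. ]
blob (48, 315, 46, 21) [240.3 323.7]
blob (103, 279, 7, 29) [275.8 293. ]
blob (48, 276, 8, 32) [222.  291.4]
blob (97, 45, 18, 157) [277.  123.9]
290 ...... .+####%%#*#####################*#%%####+. .... .
293 ...... :*####%%#*#####################*#%%####*:....  .
296 .. ....-*####%%#*#####################*#%%####*- ......
299 .......+#####%%#*#####################*%%%####*=..... .
302 ......:+######%#*#####################*%%######+:......
305 ......-*######%*+####################**%%######*-... ..
308 ......=*######*++####################*+**#######=......
311 . :-::+######*==+*###################*++*#######+:.-...
314 ..:-:-*#####***++****+++++*++++++*+++++++*******+::--..
317 ..=+++######%@@@@@@@@@@@@@@@@@@@@@%+#%@@@#=#%%%%%###*:.
320 ..+#########%@@@@@@@@@@@@@@@@@@@@@%+%@@@@%=%@@@@@@@@%-.
323  .+#########%@@@@@@@@@@@@@@@@@@@@@%=%@@%%*=%@@@@@@@@%:.
326 ..+#########%@@@@@@@@@@@@@@@@@@@@@%=%@%*+==%@@@@@@@@#:.
329  .=#########%%@@@@@@@@@@@@@@@@@@@@#=%%%+===%@@@@@@@@#:.
332 ..=*###########%#*################*+**#++++#########+..
335 ..-++++++++++*#%#*##################**#+=+++++++++++-..
338 ..............:---=+****#######****+=-=:...............
341 ................ ......:-==+==-:..................... .
344 ... ......... .....   .. .  ................... .......
347 .... .... . .  .. .. . .     .. ................. . ...
```

Run:
```python
import numpy as np
v=np.load("w9.npz")["v"]
print("     ",*range(258,288))
for r in(300,308,317,319,321,323,325,327,329,331,333,335,337):print(r,*v[r,258:288])
```

```text
258 259 260 261 262 263 264 265 266 267 268 269 270 271 272 273 274 275 276 277 278 279 280 281 282 283 284 285 286 287
300 186 185 186 186 185 186 188 186 185 186 186 181 164 155 181 209 223 225 218 202 191 186 184 185 184 184 184 186 185 181
308 186 185 186 184 185 185 184 184 184 185 184 172 149 141 158 174 177 178 179 183 185 185 187 186 185 185 185 187 186 187
317 240 241 240 239 234 217 179 131 145 192 220 230 233 233 233 233 234 232 225 199 152 109 139 187 215 224 226 227 227 226
319 249 249 249 248 244 226 187 137 156 208 235 247 249 249 248 249 248 247 239 212 158 112 153 207 237 247 250 250 250 249
321 249 249 249 248 243 223 178 128 158 206 235 247 249 247 242 236 235 235 227 200 146 108 155 208 237 248 250 250 250 250
323 248 248 248 247 240 215 165 120 158 209 234 242 242 238 228 217 213 214 208 179 125 103 158 210 237 247 249 249 249 249
325 246 245 245 245 237 212 161 117 158 206 228 234 232 223 206 181 174 172 165 140 102 115 170 218 238 246 247 247 247 247
327 244 244 244 243 232 203 151 118 159 206 227 232 228 215 187 150 126 123 121 111 86 113 174 218 238 245 244 244 245 245
329 241 240 240 237 228 198 145 116 168 209 226 229 225 210 180 138 115 117 123 113 88 123 183 222 238 243 243 243 244 243
331 208 206 206 206 196 174 133 118 152 182 192 192 201 195 167 135 128 132 135 124 103 124 173 204 216 219 219 219 220 220
333 187 188 187 186 184 180 168 166 168 166 154 159 185 191 168 134 126 132 145 153 156 160 173 184 189 190 189 188 189 189
335 187 186 185 187 187 185 185 185 180 172 156 162 192 198 176 136 121 124 135 150 154 153 151 150 152 152 150 151 151 151
337 186 184 183 182 179 180 178 174 165 150 130 141 160 161 136 96 70 63 69 67 68 57 50 48 44 44 52 46 48 50
```

Emit:
send_rows --plan '[[[0,0.3,-0.2],[0,0,0.2],0.62],[[-0.1,0.6,-0.2],[0,0,0.3],0.62],[[-0.1,0.7,-0.2],[0,0,0.3],0.62],[[-0.1,0.7,-0.2],[0,0,0.3],0.62],[[-0.1,0.7,0],[0,0,0.3],0.62],[[-0.1,0.7,0],[0,0,0.3],0.62],[[-0.1,0.7,0],[0,0,0.3],0.62],[[-0.1,0.7,0],[0,0,0.2],0.62],[[-0.1,0.6,0],[0,0,0],0.62],[[0,0.4,0],[0,0,0],0.62]]'

```text
time_s: 14.52
eef_pos: [519.5, -24.8, 177.0]
ee_rot: [-0.112, -3.139, 0.002]
contact_force: [0.9, -0.7, -0.6]
finger_gap: 32.6
grasp_force: 6.6
```

Run:
```python
from bench import arm
from h import *
go(arm,533,25,175,1.503)
```

```text
pos [519.5 -24.8 177. ] t 14.52 gap 32.6 f 6.6 [ 0.9 -0.7 -0.6] SHIFT [-0.25  1.27  0.05] TURN [-0.01 -0.01 -0.05] q6 -1.71
```

The marks are at cols 265 and 278.5 and the pointer at about 275. It's already between them, but towards the relaxed side (≈0.11). I'll go the rest of the way and squeeze slightly more.

Emit:
send_rows --plan '[[[-0.06,0.35,0],[0,0,-0.05],0.625],[[-0.06,0.35,0],[0,0,0],0.63],[[-0.06,0.35,0],[0,0,0],0.63],[[-0.06,0.3,0],[0,0,0],0.63],[[0,0,0],[0,0,0],0.63],[[0,0,0],[0,0,0],0.63],[[0,0,0],[0,0,0],0.63]]'

```text
time_s: 15.1
eef_pos: [533.2, 25.5, 178.1]
ee_rot: [0.108, 3.139, -0.004]
contact_force: [-0.6, -0.2, -0.6]
finger_gap: 31.8
grasp_force: 7.2
```

Run:
```python
from bench import arm
from h import *
go(arm,533,29,175,1.503)
c=arm.camera("wrist");v=c["pixels"].min(2).astype(int)
print("     ",*range(258,288))
for r in(300,308,319,323,325,327,329,331,333,335):print(r,*v[r,258:288])
for i in range(90,350,6):print(i,"".join(" .:-=+*#%@"[min(9,a*10//256)] for a in v[i,180:320:2]))
np.savez("w10.npz",v=v,**{k:c[k] for k in("K","eye","orientation")})
```

```text
pos [533.2  25.5 178.1] t 15.1 gap 31.8 f 7.2 [-0.6 -0.2 -0.6] SHIFT [0.01 0.09 0.08] TURN [-0.03  0.01 -0.01] q6 -1.61
      258 259 260 261 262 263 264 265 266 267 268 269 270 271 272 273 274 275 276 277 278 279 280 281 282 283 284 285 286 287
300 86 80 73 71 61 58 58 59 62 60 61 78 121 176 209 221 222 207 177 142 157 176 186 184 184 186 185 185 181 168
308 234 236 235 229 222 211 188 149 97 66 63 82 104 131 143 144 140 120 99 122 159 179 185 186 186 189 187 189 190 189
319 249 249 248 242 222 190 163 132 104 151 209 239 249 249 250 250 250 250 250 245 229 190 134 156 212 241 249 250 250 250
323 249 248 248 244 231 205 171 133 96 113 157 181 189 190 191 190 190 192 191 185 169 133 111 154 211 239 248 249 249 249
325 246 245 245 244 237 215 174 126 85 97 134 157 164 164 165 166 165 166 166 159 142 109 100 155 210 238 245 246 246 246
327 245 244 244 244 237 216 175 123 82 99 134 154 160 155 146 143 147 163 169 163 140 109 103 161 212 236 243 245 245 245
329 237 237 237 236 233 219 192 151 99 95 135 157 163 149 132 121 126 154 182 193 176 136 117 165 211 234 241 241 241 241
331 200 20
[... 2958 characters left out ...]
:-#%#*###*- .... . .......
300 . ........ ....+######%#+=::::::::::----:::::=%%**####+...............
306 ...... ... ...-*######%%+=:::::.:+#%%@%%%#=::=##=*####*-..............
312 ..........:-::+######+==++------#%@%*++#%@%+-=++-**####+::-:..........
318 ... ......+***######%@@@@@@@@@@@@@@@@@@@@%*=%@@@@%+%@@@@@@@%:........ 
324 .........:+#########%@@@@@@@@@@@@@@@@@@@@@*-+****+-%@@@@@@@%-.........
330 ..........+##########%%@%%%%%%%%%%%%%%%%%%#=+*++##=#%%%@@@%#:.........
336 ..........:---------=+*##*#%%%%%%%%%%%%%%%%#*#+=**---------:..........
342 ....... ...... .. .. ............:-::.................... ............
348 ........... ........ .... ....  ..... ............  .. ...........  .
```

The marks are now at cols 266.3 and 280.2 and the pointer at 273, so it's centred. I'll nudge sideways to centre over the strip, then check levelness and tip position.

Emit:
send_rows --plan '[[[0,0.09,0],[0,0,0],0.63],[[0,0,0],[0,0,0],0.63],[[0,0,0],[0,0,0],0.63],[[0,0,0],[0,0,0],0.63],[[0,0,0],[0,0,0],0.63],[[0,0,0],[0,0,0],0.63]]'

```text
time_s: 15.65
eef_pos: [533.9, 29.4, 178.9]
ee_rot: [0.108, 3.137, -0.004]
contact_force: [0.7, 0.8, 0.1]
finger_gap: 31.8
grasp_force: 7.2
```

Run:
```python
from bench import arm
from h import *
go(arm,533,29,178,1.503)
s=arm.sense();c=arm.camera("wrist");v=c["pixels"].min(2).astype(int)
M=R.from_rotvec(s["ee_rot"]).as_matrix();x=-M[:,0];p=s["eef_pos"]-[0,0,81.7]
for n,a,z in(("gauge",40,24),("spine",-92,20),("spineL",-92,0),("tips",60,10)):print(n,(p+a*x+[0,0,z]).round(1),proj(c,p+a*x+[0,0,z]).round(1))
for i in range(0,90,4):print(i,"".join(" .:-=+*#%@"[min(9,a*10//256)] for a in v[i,200:300:2]))
print(v[300,262:284],v[319,262:284],v[329,262:284])
for n in("top","scene"):
    t=arm.camera(n);np.savez(n+"2.npz",**{k:t[k] for k in("pixels","K","eye","orientation")})
t=dict(np.load("scene2.npz"));print("scene",[ (n,proj(t,p+a*x+[0,0,z]).round(0)) for n,a,z in(("gauge",40,24),("spine",-92,20),("tips",60,10),("grip",0,10))])
```

```text
pos [533.9  29.4 178.9] t 15.65 gap 31.8 f 7.2 [0.7 0.8 0.1] SHIFT [ 0.02 -0.01  0.02] TURN [-0.03  0.03 -0.02] q6 -1.61
gauge [573.8  26.6 121.3] [[249.6 337.2]]
spine [442.2  35.8 116.9] [[249.4  34.5]]
spineL [442.2  35.8  96.9] [[249.4  42.8]]
tips [593.8  25.3 107.3] [[249.6 349.9]]
0 #################################**###############
4 ###############%%@@@@@@@@@@@@@@@@@@%%#############
8 #############**%@@@@@@@@@@@@@@@@@@@@%#############
12 #############**%@@@@@@@@@@@@@@@@@@@@%#############
16 #############**%@@@@@@@@@@@@@@@@@@@@%#############
20 ++++#########**%@@@@@@@@@@@@@@@@@@@@%#############
24 ======+*#####**%@@@@@@@@@@@@@@@@@@@@%#############
28 ========+####**%@@@@@@@@@@@@@@@@@@@@%*############
32 ========+####**%@@@@@@@@@@@@@@@@@@@@%*############
36 ========+#####*#%%%%%%%%%%%%%%%%%%%%%#############
40 =========*####*++***+++++++++++++**+*#############
44 ========*######*%@@*==-=--==---=#@@###############
48 ##*===+*########%@%**##*********#@@%##############
52 ####+=+#########%@%*############*%@%##############
56 ####*==**######%@@#*############*%@@##############
60 ####*===+######%@%*#############*#@@%#############
64 ####*===+######%@%*#############*#@@%#############
68 #####+==+#####%@@#*##############*%@%#############
72 #####+===*####%@@*###############*%@@#############
76 #####*===*####%@%*###############*#@@%############
80 #####*===+####%@#*###############**@@%############
84 #####*===+###%%%#*################*%@%############
88 ######*+=+###%@%*#################*%@@############
[ 60  59  60  64  60  61  65  79 122 174 207 223 226 219 206 193 187 186
 187 186 185 185] [243 222 186 138 103 150 209 239 248 249 249 250 250 243 224 189 154 120
  96 152 211 241] [244 238 221 180 121 108 137 159 161 146 123 117 132 170 208 221 204 156
 125 164 211 234]
scene [('gauge', array([[238., 174.]])), ('spine', array([[273., 153.]])), ('tips', array([[232., 183.]])), ('grip', array([[249., 172.]]))]
```

Spine and gauge both show about 13 rows from prediction, which could be a shift along x or a pitch. I'll separate the two by apparent scale and by two-view triangulation of the spine and gauge.

Run:
```python
from bench import arm
from h import *
s=arm.sense();c=arm.camera("wrist");w=dict(np.load("w7.npz"));v=c["pixels"].min(2).astype(int);v7=w["pixels"].min(2).astype(int)
M=R.from_rotvec(s["ee_rot"]).as_matrix();x=-M[:,0];p=s["eef_pos"]-[0,0,81.7]
dep=lambda c,P:-R.from_rotvec(c["orientation"]).inv().apply(P-c["eye"])[2]
x7=np.array([np.cos(.101),np.sin(.101),0]);p7=np.array([488,-271,0])
for n,a,z in(("gauge",40,24),("spine",-92,20)):print(n,"depth w7",dep(w,p7+a*x7+[0,0,z]).round(1),"now",dep(c,p+a*x+[0,0,z]).round(1))
print("now spine",*v[20,222:236],"|",*v[20,264:282]);print("now bar L",*v[321,206:226],"| R",*v[321,290:306])
for r in(62,65):print("w7 spine",r,*v7[r,228:242],"|",*v7[r,254:268])
for r in(242,244):print("w7 bar",r,*v7[r,218:232],"|",*v7[r,284:296],"marks",*v7[r,248:268])
for n in("top","scene"):
    t=dict(np.load(n+"2.npz"));u=t["pixels"].min(2).astype(int)
    for a,z in((-92,20),(40,24)):
        q=proj(t,p+a*x+[0,0,z])[0].round().astype(int);print(n,q)
        for r in range(q[1]-9,q[1]+10):print(r,"".join(" .:-=+*#%@"[min(9,e*10//256)] for e in u[r,q[0]-20:q[0]+21]))
```

```text
gauge depth w7 245.9 now 153.8
spine depth w7 214.0 now 121.7
now spine 189 188 189 186 178 168 174 193 212 224 233 235 236 237 | 246 247 246 246 246 244 240 231 221 205 190 184 187 188 189 190 190 189
now bar L 186 185 185 186 185 185 185 186 184 184 185 185 188 195 217 236 245 248 249 249 | R 250 251 251 251 251 251 250 243 220 167 96 43 32 27 34 28
w7 spine 62 157 139 112 99 96 103 121 159 190 210 218 221 223 224 | 230 230 230 230 229 221 204 183 168 165 166 165 164 167
w7 spine 65 158 146 136 124 105 106 128 162 193 211 219 222 224 225 | 230 230 230 232 230 219 201 180 166 164 164 166 165 164
w7 bar 242 168 170 170 165 148 149 186 217 231 235 236 235 236 235 | 239 240 239 239 236 227 206 181 173 170 170 171 marks 237 237 230 207 162 155 199 229 237 238 239 237 223 195 176 206 231 238 239 240
w7 bar 244 168 169 168 163 146 148 184 215 229 233 234 234 233 233 | 240 240 240 239 237 225 203 181 172 171 171 170 marks 236 235 228 205 160 153 199 227 235 237 236 233 217 185 175 207 230 236 239 239
top [266 233]
224 ++++++++++++++++++++++++++++=--===+++=---
225 ++++++++++++++++++++++++++
[... 2765 characters left out ...]
:::.:=.   
169 ----:---------::-+++++-.-=:--:::::.-=.   
170 ----------------:::+++==*--:::::::.--.   
171 ---------:------:::::=+*#-=:::::::.-=.   
172 ----------------::=+-=*---=:::.:-+:-=    
173 -----------------*#%**#:-=-:::::-*:--    
174 ---------------:-##%%%*++-:::--==:.-=.   
175 --------------:::==*#%%%+:-:::-++:.-=-..:
176 -------------::=*=:-+#%%-:*.-==--:::--.:+
177 ------------::=*#-::--++:+*+**+--:: ::==+
178 -----:------=*=+-=-:::::-*=%%#*=-.:.-+*++
179 ----------:-*#---=:--::::-*##%%#*--=+++++
180 ----------:-+-=--:::::==-:::+#%%%#+++++++
181 --------------=::-::=+=+=::::=*###*++++++
182 :-:--------:--::-:-*+*-=-::::::++++++++++
183 =::--------------:=%--=-----::-++++++++++
```

```bash
cat >> h.py <<'E'
def tri(obs):
    A=np.zeros((3,3));b=np.zeros(3)
    L=[]
    for c,uv in obs:
        q=ray(c,[uv],0)[0]-c["eye"];d=q/np.linalg.norm(q);P=np.eye(3)-np.outer(d,d);A+=P;b+=P@c["eye"];L.append((d,c["eye"]))
    X=np.linalg.solve(A,b);return X.round(1),[np.linalg.norm((np.eye(3)-np.outer(d,d))@(X-e)).round(1) for d,e in L]
E
python3 - <<'E'
from bench import arm
from h import *
s=arm.sense();w=arm.camera("wrist");t=dict(np.load("top2.npz"));c=dict(np.load("scene2.npz"))
M=R.from_rotvec(s["ee_rot"]).as_matrix();x=-M[:,0];y=M[:,1];y=y*np.sign(y[1]);p=s["eef_pos"]-[0,0,81.7]
u=c["pixels"].min(2).astype(int);U=cv2.resize(u[140:195,215:285].astype(np.uint8),None,fx=4,fy=4,interpolation=cv2.INTER_CUBIC)
for k in blobs(U>165,60,9000):
    r=cv2.minAreaRect(k);b=(cv2.boxPoints(r)+.5)/4-.5+[215,140];print("scene blob",np.array(mid(k)).round()/4+[215,140],b.round(1).tolist())
B=lambda a,e,z:p+a*x+e*y+[0,0,z]
for n,a,e in(("barL",40,-14.5),("barR",40,34.6)):
    for z in(24,17,10):print(n,z,"scene",proj(c,B(a,e,z)).round(1),"wrist",proj(w,B(a,e,z)).round(1))
print("pred barL",B(40,-14.5,24).round(1),"spine",B(-92,0,20).round(1))
print("spine top+scene",tri([(t,(265.8,235.2)),(c,(274.5,153))]),"top+wrist",tri([(t,(265.8,235.2)),(w,(251.4,20.5))]),"all",tri([(t,(265.8,235.2)),(c,(274.5,153)),(w,(251.4,20.5))]))
E
```

```text
scene blob [248.5  179.75] [[244.1, 178.9], [245.4, 176.3], [252.4, 180.1], [251.1, 182.6]]
scene blob [239.   174.75] [[234.6, 173.9], [236.4, 170.5], [242.6, 173.9], [240.8, 177.3]]
scene blob [275.75 153.75] [[272.2, 153.7], [273.4, 150.7], [278.7, 153.0], [277.4, 155.9]]
barL 24 scene [[233.4 171.9]] wrist [[218.9 337.2]]
barL 17 scene [[233.5 174.4]] wrist [[220.2 327. ]]
barL 10 scene [[233.5 176.8]] wrist [[221.4 317.7]]
barR 24 scene [[248.9 180. ]] wrist [[322.6 337.1]]
barR 17 scene [[248.9 182.4]] wrist [[319.6 327. ]]
barR 10 scene [[248.9 184.9]] wrist [[316.8 317.6]]
pred barL [572.8  12.3 121.2] spine [442.1  35.8 116.9]
spine top+scene (array([438. ,  35.8, 115.3]), [np.float64(0.4), np.float64(0.4)]) top+wrist (array([438.7,  36.3, 124.1]), [np.float64(0.6), np.float64(0.6)]) all (array([437.8,  36.2, 115.5]), [np.float64(0.8), np.float64(0.2), np.float64(1.0)])
```

Run:
```python
from bench import arm
from h import *
from scipy.optimize import least_squares
w7=dict(np.load("w7.npz"));s=arm.sense();w=arm.camera("wrist")
def edges(c,col,r0,r1):
    v=c["pixels"].min(2).astype(float)[:,col-3:col+4].mean(1);g=np.gradient(cv2.GaussianBlur(v[:,None],(1,5),1)[:,0])
    i=np.arange(384);f=lambda m:(i[m]*np.abs(g[m])).sum()/np.abs(g[m]).sum()
    up=r0+np.argmax(g[r0:r1]);dn=r0+np.argmin(g[r0:r1]);return f(abs(i-up)<3),f(abs(i-dn)<3)
S7,G7=edges(w7,248,40,80),edges(w7,240,225,260);S,G=edges(w,251,0,45),edges(w,240,310,345)
print(S7,G7,S,G)
M=R.from_rotvec(s["ee_rot"]).as_matrix();x=-M[:,0];y=np.cross([0,0,1],x)
# level model points on table from w7 (top faces)
x7=np.array([np.cos(.101),np.sin(.101),0]);y7=np.cross([0,0,1],x7);o7=np.array([488,-271,0.])
def mod(uv,z):q=ray(w7,[uv],z)[0]-o7;return np.array([q@x7,q@y7,q[2]])
rows7=[((235.1,np.mean(S7)),18),((260.1,np.mean(S7)),18),((252.55,np.mean(G7)),24),((261.95,np.mean(G7)),24)]
P=np.array([mod(*a) for a in rows7]);print(P.round(1))
ob=np.array([(230.5,np.mean(S)),(272.3,np.mean(S)),(266.1,np.mean(G)),(279.8,np.mean(G))])
sc=dict(np.load("scene2.npz"));Bm=np.array([[P[2,0],-14.5,24],[P[2,0],34.6,24]]);bo=np.array([(235.5,172.2),(251.7,181.3)])
base=s["eef_pos"]-[0,0,81.7]
def W(k,Q):
    dx,dy,dz,pi,yw=k;Q=R.from_euler("yz",[pi,yw]).apply(Q-[0,0,12])+[dx,dy,12+dz];return base+Q[:,:1]*x+Q[:,1:2]*y+Q[:,2:]*[0,0,1]
for use in(0,1):
    f=lambda k:np.r_[(proj(w,W(k,P))-ob).ravel(),use*(proj(sc,W(k,Bm))-bo).ravel()]
    r=least_squares(f,np.zeros(5));print(use,"dx dy dz pitch(tips down +) yaw",r.x.round(3),"res",r.fun.round(1))
```

```text
(np.float64(49.07781285936337), np.float64(69.1025701809978)) (np.float64(238.10825135768968), np.float64(248.2310797701348)) (np.float64(2.0393074336842343), np.float64(39.103259121415014)) (np.float64(315.82764644536064), np.float64(339.99880868590634))
[[-93.4  -7.9  18. ]
 [-93.4   8.6  18. ]
 [ 37.    3.7  24. ]
 [ 37.   10.7  24. ]]
0 dx dy dz pitch(tips down +) yaw [-4.806  2.555  1.722 -0.084  0.022] res [-0.1  0.5  0.2 -0.5 -1.1  0.1  1.  -0.2  0.  -0.   0.  -0. ]
1 dx dy dz pitch(tips down +) yaw [-3.122  2.754  1.466  0.017  0.025] res [-1.5  1.   1.7 -0.2 -0.8 -0.3  0.7 -0.6  0.6 -0.9  0.4 -2.3]
```

Run:
```python
from bench import arm
from h import *
from scipy.optimize import least_squares
w7=dict(np.load("w7.npz"));s=arm.sense();w=arm.camera("wrist")
v=w["pixels"].min(2).astype(int)
print("bar col 240",*v[310:345,240],"\ncol 290",*v[310:345,290],"\nw7",*w7["pixels"].min(2)[232:254,240])
M=R.from_rotvec(s["ee_rot"]).as_matrix();x=-M[:,0];y=np.cross([0,0,1],x)
x7=np.array([np.cos(.101),np.sin(.101),0]);y7=np.cross([0,0,1],x7);o7=np.array([488,-271,0.])
def mod(uv,z):q=ray(w7,[uv],z)[0]-o7;return np.array([q@x7,q@y7,q[2]])
sc=dict(np.load("scene2.npz"));base=s["eef_pos"]-[0,0,81.7]
bo=np.array([(235.5,172.2),(251.7,181.3)])
for hs in(14,20):
  P=np.array([mod((235.1,59.1),hs),mod((260.1,59.1),hs),mod((252.55,238.1),24),mod((261.95,238.1),24)])
  ob=np.array([(230.5,20.6),(272.3,20.6),(266.1,315.8),(279.8,315.8)])
  Bm=np.array([[P[2,0]+3,-14.5,24],[P[2,0]+3,34.6,24]])
  def W(k,Q):
    dx,dy,dz,pi,yw=k;Q=R.from_euler("yz",[pi,yw]).apply(Q-[0,0,12])+[dx,dy,12+dz];return base+Q[:,:1]*x+Q[:,1:2]*y+Q[:,2:]*[0,0,1]
  for use in(0,1):
    f=lambda k:np.r_[(proj(w,W(k,P))-ob).ravel(),use*(proj(sc,W(k,Bm))-bo).ravel()]
    r=least_squares(f,np.zeros(5));print(hs,use,"dx dy dz pitch(tips down +) yaw",r.x.round(3),"res",r.fun.round(1))
```

```text
bar col 240 215 220 216 194 171 191 226 243 248 249 249 250 249 248 247 246 244 245 243 237 235 241 248 245 231 208 191 185 176 152 109 57 32 29 33 
col 290 140 148 149 141 131 151 197 231 246 250 251 251 251 249 248 247 246 245 245 243 232 214 196 186 178 149 99 52 36 23 24 27 31 33 33 
w7 102 119 142 164 166 164 185 213 231 236 237 236 234 233 232 226 211 185 172 170 171 170
14 0 dx dy dz pitch(tips down +) yaw [-5.127  2.756 -0.029 -0.05   0.024] res [-0.1  0.6  0.2 -0.5 -0.9  0.1  0.8 -0.2  0.  -0.   0.  -0. ]
14 1 dx dy dz pitch(tips down +) yaw [-3.613  2.9   -0.662  0.038  0.026] res [-1.2  1.   1.4 -0.3 -0.8 -0.1  0.5 -0.4  1.1 -0.2  0.8 -1.6]
20 0 dx dy dz pitch(tips down +) yaw [-4.702  2.765 -0.836 -0.069  0.024] res [-0.1  0.6  0.2 -0.5 -0.9  0.1  0.8 -0.2  0.  -0.   0.  -0. ]
20 1 dx dy dz pitch(tips down +) yaw [-3.556  2.879 -1.186  0.015  0.026] res [-1.2  1.   1.4 -0.3 -0.9 -0.1  0.5 -0.4  1.1 -0.3  0.9 -1.7]
```

The tweezers are level to within a few hundredths of a radian, about 96 mm up. The tips are at about (590,27) over the small strip, the pointer is centred and the hold is steady. I'm handing in.

```bash
python3 -c "
from bench import arm
print(arm.sense()['time_s'],arm.sense()['finger_gap']);print(arm.hand_in())"
```

```text
16.0 31.721803537489393
the job is handed in; nothing more can be done
None
```

I handed the job in at 16 s: both bearings are in line on their own strips, and the tweezers are held steady about 96 mm up, over the small strip, with the pointer midway between the marks and level to within a few hundredths of a radian; no verdict came back.

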